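# Pin the tilt-out recycling bin shut

### The arm

A 6-joint arm with a two-finger parallel gripper is mounted at the origin on the work surface. World frame = base frame: x ahead of the robot, y to its left, z up, the work surface at z = 0. Lengths are in mm, angles in degrees, forces in N, time in s.
With the tool pointing down it reaches from about 350 to 850 mm from the base axis. Payload 8.1 kg.
Tool frame: the origin (TCP) lies at the very end of the fingers, on their centre line; the grasp point (between the pads) lies 19 mm behind it (tcp_to_grasp is the distance from the TCP to the grasp point, in mm); z points along the fingers, x is the direction in which the jaws open and shut, and the axes are right-handed (so a half turn about z gives the same grasp; the last joint's range is limited). The gripper opens to 85 mm and grips with 20 to 120 N. Pads are 22 mm wide; open, the fingers measure 114 mm over their backs; the gripper's body (76 mm by 85 mm) begins 54 mm behind the grasp point. The pads swing forward as they close: fully open they stand 13 mm farther back than shut.
Start: joints at [63.805, 7.471, 85.268, -0, 87.261, -4.893], TCP at [217.955, 559.018, 231.292] pointing down, gripper open.
Joint ranges: [-169.43, 169.43], [-51.17, 129.36], [1.28, 143.12], [-76.62, 256.62], [0, 156.53], [-152.29, 152.29]. Speed limits (degrees/s): [136.94, 136.94, 159.86, 180, 180, 180].

### API

Orientations are given as [roll, pitch, yaw] about the fixed x, y, z axes, in that order (R = Rz(yaw) Ry(pitch) Rx(roll)).
In Python, from bench import * gives the robot as it stands. The module is installed in compiled form; this text tells all that it offers.
- The arm moves only by the tool apply_moves, never from a script. Its argument "targets" is text: rows parted by semicolons, each of 7 numbers parted by spaces: the turn, a rotation vector about the tool's x, y, z in rad, then the shift along the tool's x, y, z in cm, then the finger opening in cm, from 0 to 8.54. A call has exactly 5 rows; each row is the pose to reach, as a shift and turn from the pose commanded when the call began, along the tool's axes at that moment; what a row does not reach only later rows make up. A row lasts 1/10 s, in which the tool goes at most 50 mm and 8.59 degrees, less where a joint would pass 70% of its speed; a pose out of reach is approached as far as the arm can. A call with a gripper value outside its range is refused whole. The fingers move at their own pace and stop on an object; "force" is the grip in N (left out, the last holds). Time passes only in rows, so rows that repeat a pose let the fingers close, or fill a call up. It gives the time, the measured TCP pose, the force and the opening at its end, in the units of the state.
- sense(): the state, without advancing time (a new reading comes with each control period).
- snapshot(name): name is "scene" or "top" or "wrist"; returns the picture (420x560x3 uint8, red, green, blue); there is no depth.
- camera_model(name): a dict with "fx", "fy", "cx", "cy" (pixels), "position" and "attitude" of the camera in the world; the wrist camera has in their place "T_tool_cam" (4x4, takes a point from camera to tool coordinates, whose origin is the TCP and whose axes are the tool frame's). Camera axes: x right, y up, looking along -z (the intrinsics and any distortion apply to the point x, -y, -z); pixel columns grow to the right and rows downward; lengths in mm; the calibration is good to about 2 mm. A picture is of the moment at which its call begins: read the wrist's pose just before it. camera_model takes no time and is no camera call.
- hand_in(): hands the job in, once; it reports no verdict.
Trained networks look in the newest picture that a camera, given by its name, has taken for a name from the list of things; names that differ only in an ending like _2 or _b are one class to them, and where a whole thing is asked for, a point or a joint stands for the part that bears it (a point fixed in the world has none). Each returns a list of dicts, best first, with "confidence" (0 to 1); they miss things now and then, are a little off and sometimes report something else, mostly with a low value. They report only what shows in the picture. A call takes as long as a camera call. They do not tell look-alikes from the thing itself.
- recognise(camera, query): "at" ([row, column] in pixels, amid what is visible of it).
- place_of(camera, query): "at" ([row, column] in pixels: a listed point, or the origin of a listed thing).
The state is a dict: "time": time; "joint_pos": joint angles; "qd": joint speeds; "joint_efforts": joint torques, N m; "tool_pos": TCP position; "tcp_rot": TCP orientation; "ft_force": force on the tool from outside, world axes, zero at the start; "wrist_torque": the same for the moment, N m; "finger_gap": finger opening in mm.
Only numpy, scipy, OpenCV 4.12 (cv2) and the standard library are available. Lean on these libraries where they do the work, as an engineer would, in place of code of your own. Each camera call takes 0.05 s, during which the arm holds its last target. There are 200 camera calls.

### The job

Push the open flap of the metal recycling bin towards shut until the hole in its tongue lines up with the holes in the two cheeks, then slide the loose steel pin along its trough through all three until its head is fully home against the end of the trough, and leave the bin pinned like that. The hole in the tongue is a little out of place, so feel for it: do not ram the pin when it is blocked. Leave the jars, the dish and the lid alone.

Things in the scene. Friction and masses are not known exactly. Their poses are not given: they have to be found in the camera images.
- bin: grey metal tilt-out recycling bin, fixed on the bench: 250 mm wide (y -105 to +145 mm), roof at z 160 mm, back at x 168 mm. Origin on the bench, straight below the middle of the flap's hinge line and of the two cheeks. Own x points to the bin's back, away from the robot; own y along the holes' line, from the cheeks towards the pin's head; z up. The pin goes in towards -y.
- near_hole (a point): mouth of the round 20 mm hole in the near cheek, at x 0, y 16, z 190 mm in the bin's frame. Two upright steel cheeks stand on the roof: 84 mm long in x, 6 mm thick (y 10 to 16 and y -16 to -10 mm), tops at z 222 mm, each with this hole on the line x 0, z 190 mm.
- trough_end (a point): far end of the trough, on the holes' line (x 0, y 140, z 190 mm in the bin's frame). The straight steel trough, open above, runs from the near cheek to here: floor z 182 mm, inside width 18 mm, 34 mm wide outside, walls up to z 196 mm. The pin is home when its head's inner face rests here.
- pin_mid (a point): loose steel pin lying in the trough, 180 mm long, about 0.28 kg: shaft 16 mm thick, 170 mm long, with a 7 mm coned nose (blunt end 11 mm across), and a disc head 36 mm across, 10 mm thick. This point is on the axis, half-way along the shaft (85 mm from the nose's end and from the head's inner face). Own y along the axis towards the head; it may roll about it.
- pin_head (a point): centre of the outer face of the pin's head, 95 mm along the pin's own +y from pin_mid; the face to push on.
- flap (a joint): tilt of the flap, rad: 0 upright, positive = open, top leaning towards the robot (bin -x); limits -0.11 and 0.55. Hinge along the bin's y at x 0, z 15 mm. The hinge is stiff (0.45 N m, about 2 N at the tab), so the flap stays where it is left.
- tongue (a point): middle of the flap's upright tongue, 175 mm above the hinge; it swings between the cheeks. The 19 mm hole in its plate is shifted along x from this point by up to 10 mm either way, differently each time, so the holes line up at some flap tilt from -0.06 to 0.06. Within about 4 mm the nose enters and draws the flap into line; else it stops on the plate, head about 34 mm from home.
- tab (a point): centre of the steel push tab on top of the tongue, 240 mm above the hinge: plate 12 mm thick in x, 60 mm wide in y, 46 mm high, edges free above the cheeks. Push its front, or pinch it from above.
- tall_jar: glass jar 72 mm in diameter, 165 mm high, bystander; origin under its centre
- squat_jar: glass jar 90 mm in diameter, 75 mm high, bystander; origin under its centre
- dish: white ceramic dish 130 mm across, 35 mm high, bystander; origin under its centre
- red_lid: plastic lid 84 mm across, 18 mm high, bystander; origin under its centre
There are look-alikes about, which are no part of the job. What is meant by the part that bears pin_mid is not turquoise, and is the larger of those in its own colour.

How it is judged:
By the outcome, as a careful person would: the job done as asked, in the order asked, and still so for the second after the job is handed in, with the robot touching nothing.
It also fails if it takes over 72 s, if anything falls off the work surface, if the arm or the gripper's body presses on something with over 40 N, if the wrist force passes 120 N, or if a joint passes its speed limit or range.

## Working session

There is one attempt and no reset: what is moved stays moved. The work goes in short steps, Python scripts to look and compute and a tool call to move; the robot and the scene stay as the last step left them, time stands still between calls to the robot, and variables do not carry over. Pictures are saved under pics/ and viewed, about 8 in all and at most 12, crops included, and the job is handed in when it is done.

Besides the shell and the picture viewer there is one more tool, called after ">>>" as name(argument=value, ...) on one line, values as JSON. apply_moves: Moves the arm, as the interface text tells. Its arguments: {"type":"object","properties":{"targets":{"type":"string"},"force":{"type":"number"}},"required":["targets"]}

```bash
mkdir -p pics; cat > h.py <<'E'
from bench import *
import numpy as np, cv2
from scipy.spatial.transform import Rotation as R
def save(img,n): cv2.imwrite(f'pics/{n}.png',img[:,:,::-1])
E
python3 - <<'E'
from h import *
for c in("scene","top"):
    m=camera_model(c);print(c,m)
    save(snapshot(c),c+'0')
    for q in("near_hole","trough_end","pin_mid","pin_head","tongue","tab","bin","tall_jar","squat_jar","dish","red_lid"):
        print(q,[(np.round(d['at']).tolist(),round(d['confidence'],2)) for d in place_of(c,q)][:4])
print(camera_model("wrist"));print(sense())
a=cv2.imread('pics/scene0.png');b=cv2.imread('pics/top0.png')
E
```

```text
scene {'fx': 406.8697318061271, 'fy': 406.8697318061271, 'cx': 278.2130558158181, 'cy': 207.5872871458146, 'position': array([1459.91222945,  457.08770273,  982.09147027]), 'attitude': array([ 49.91599971,   0.42801204, 119.53162754])}
near_hole [([191.0, 257.0], 0.95), ([258.0, 413.0], 0.22)]
trough_end [([202.0, 291.0], 0.66), ([191.0, 191.0], 0.61)]
pin_mid [([316.0, 310.0], 0.85), ([201.0, 280.0], 0.8), ([217.0, 319.0], 0.51)]
pin_head [([288.0, 313.0], 0.81), ([208.0, 311.0], 0.66), ([215.0, 297.0], 0.56)]
tongue [([184.0, 258.0], 0.89)]
tab [([164.0, 263.0], 0.69)]
bin []
tall_jar [([260.0, 413.0], 0.9)]
squat_jar [([285.0, 392.0], 0.69)]
dish [([234.0, 371.0], 0.74), ([194.0, 260.0], 0.72)]
red_lid [([194.0, 190.0], 0.65)]
top {'fx': 434.84016574774404, 'fy': 434.84016574774404, 'cx': 274.18427264921513, 'cy': 204.90246056383722, 'position': array([ 479.2215283 ,  -11.84275269, 1251.15582918]), 'attitude': array([  7.95826472,   0.23225571, -89.69721321])}
near_hole [([215.0, 320.0], 0.63)]
trough_end [([215.0, 268.0], 0.93)]
pin_mid [([213.0, 280.0], 0.87), ([284.0, 264.0], 0
[... 851 characters left out ...]
e+00]])}
{'time': 1.2, 'joint_pos': array([ 6.38036997e+01,  7.47286209e+00,  8.52660628e+01,  1.63109292e-03,
        8.72602110e+01, -4.89086304e+00]), 'qd': array([-9.10852776e-05, -2.83467926e-02,  3.28589702e-02,  4.25359297e-02,
       -1.48740191e-03, -1.16943064e-03]), 'joint_efforts': array([-1.40473003e-04, -5.69319713e+01, -5.00861442e+01, -2.44637631e-04,
        1.26289720e-03,  9.58743135e-05]), 'tool_pos': array([217.96202044, 559.03499739, 231.29119698]), 'tcp_rot': array([-1.79998450e+02, -9.99792843e-04,  6.86944848e+01]), 'ft_force': array([-0.37128707, -0.12570397, -0.28255233]), 'wrist_torque': array([0.02300157, 0.00619088, 0.03298945]), 'finger_gap': 85.54495855103619}
```

View pics/scene0.png

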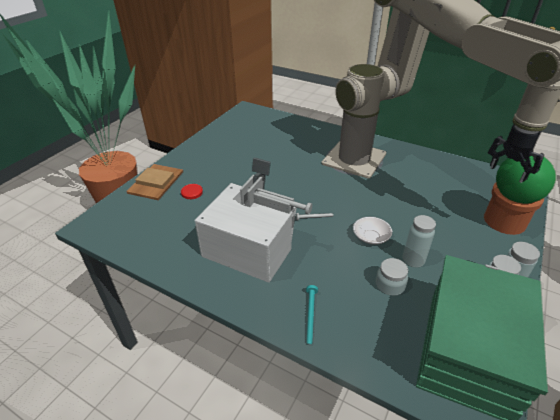

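View pics/top0.png

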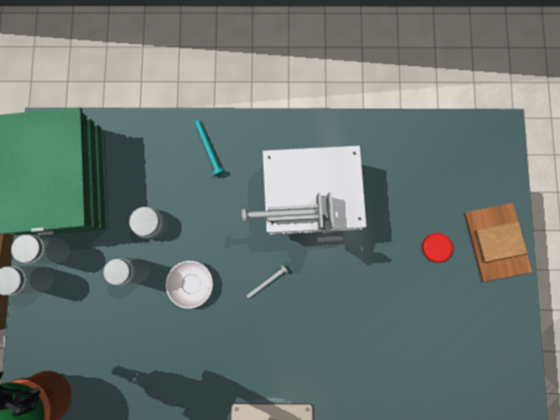

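Scene: the bin is central, with the grey pin in its trough (head at about (208,311) in scene, (214,244) in top). The turquoise pin and the small grey pin on the bench (about (280,268) in top) are look-alikes. Next I fit the bin's pose.

```bash
python3 - <<'E'
from h import *
a=cv2.imread('pics/top0.png')[135:255,235:395];b=cv2.imread('pics/scene0.png')[150:280,185:345]
cv2.imwrite('pics/c1.png',np.vstack([cv2.resize(x,(600,y),interpolation=cv2.INTER_CUBIC)[:300] if 0 else cv2.resize(x,(400*1,y),interpolation=cv2.INTER_CUBIC) for x,y in((a,300),(b,300))]) if 0 else np.hstack([cv2.resize(a,(400,300),interpolation=cv2.INTER_CUBIC),cv2.resize(b[:120],(400,300),interpolation=cv2.INTER_CUBIC)]))
E
```

```text
(no output)
```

View pics/c1.png

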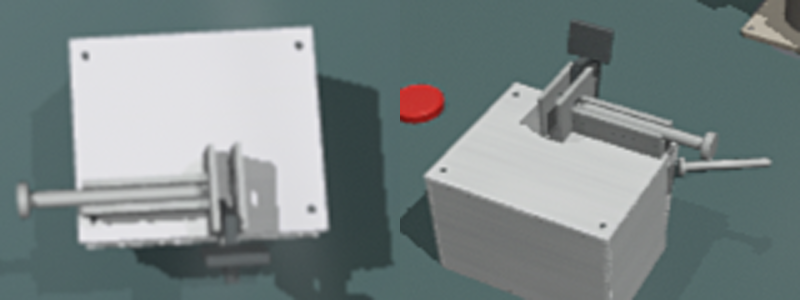

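The crop shows the roof's back corners at top (151,263) and (146,360). The pin's head is at top (215,244) and the tab at top (239,330), scene (167,261).

```bash
cat >> h.py <<'E'
def proj(c,P,T=None):
    m=camera_model(c);P=np.atleast_2d(P).astype(float)
    if c=="wrist":
        s=T or sense();Rt=R.from_euler('xyz',s['tcp_rot'],degrees=True).as_matrix()
        q=(P-s['tool_pos'])@Rt; M=m['T_tool_cam'];q=(q-M[:3,3])@M[:3,:3]
    else: q=(P-m['position'])@R.from_euler('xyz',m['attitude'],degrees=True).as_matrix()
    return np.c_[m['cy']+m['fy']*q[:,1]/q[:,2], m['cx']-m['fx']*q[:,0]/q[:,2]]  # row,col
def b2w(p,B): # B=x,y,yawdeg
    p=np.atleast_2d(p).astype(float);return R.from_euler('z',B[2],degrees=True).apply(p)+[B[0],B[1],0]
def tabp(t,h=240,y=0): return [-h*np.sin(t),y,15+h*np.cos(t)]
E
python3 - <<'E'
from h import *
from scipy.optimize import least_squares
def model(v):
    B=v[:3];t=v[3];h=v[4]  # h: bin y of head outer face
    P=[[168,145,160],[168,-105,160],[0,h-5,190],tabp(t),[0,16,190],[0,140,190]]
    P=b2w(P,B);return proj('top',P),proj('scene',P)
ot=np.array([[150.6,263],[145.8,359.8],[214.5,244],[238.5,330],[215,320],[215,268]])
os=np.array([[246,267.8],[220.8,195.8],[208,309],[167.2,261],[191,257],[202,291]])
w=np.array([1,1,1,1,.4,.4])[:,None]
def f(v):
    a,b=model(v);return np.r_[((a-ot)*w).ravel(),((b-os)*w).ravel()]
r=least_squares(f,[560,0,0,.3,200],x_scale=[100,100,10,.1,100],loss='soft_l1')
print(r.x,'\n',np.round(f(r.x).reshape(2,6,2),1))
B=r.x[:3]
for n,p in dict(tab=tabp(r.x[3]),head=[0,r.x[4],190],hole=[0,16,190],tend=[0,140,190]).items(): print(n,b2w(p,B).round(1))
E
```

```text
[ 6.13069750e+02 -1.30205469e+02  3.33142918e+00  3.00475010e-01
  2.03877712e+02] 
 [[[ 0.2 -0.5]
  [-0.  -0.6]
  [ 0.8 -0.4]
  [-0.  -0.9]
  [-1.5 -0.9]
  [-0.4 -0.2]]

 [[-0.7 -0.7]
  [-1.1 -1.8]
  [-0.  -0.7]
  [-2.2 -0.4]
  [ 0.3 -0.8]
  [ 0.3 -0.2]]]
tab [[ 542.2 -134.3  244.2]]
head [[601.2  73.3 190. ]]
hole [[ 612.1 -114.2  190. ]]
tend [[604.9   9.6 190. ]]
```

```bash
cat >> h.py <<'E'
B=[613.1,-130.2,3.33]
def rel(p,yaw=3.33,bin=True):
    s=sense();R0=R.from_euler('xyz',s['tcp_rot'],degrees=True)
    w=b2w(p,B)[0] if bin else np.array(p,float)
    d=R0.inv().apply(w-s['tool_pos'])/10
    rv=(R0.inv()*R.from_euler('xyz',[180,0,yaw],degrees=True)).as_rotvec()
    print('row',np.round(np.r_[rv,d],3),'t',s['time'])
def st():
    s=sense();t=R.from_euler('z',-B[2],degrees=True).apply(s['tool_pos']-[B[0],B[1],0])
    print('bin tcp',t.round(1),'rot',s['tcp_rot'].round(1),'F',s['ft_force'].round(1),'gap',round(s['finger_gap'],1),'t',s['time'])
E
python3 -c "
from h import *
rel([-50,0,350])"
```

```text
row [ -0.     -0.      1.141 -51.94   57.311 -11.873] t 1.2
```

>>> apply_moves(targets="0 0 0.15 -3 3 -2.4 8.5;0 0 0.3 -6.3 6.8 -4.8 8.5;0 0 0.45 -9.6 10.5 -6.2 8.5;0 0 0.6 -13 14.2 -7.5 8.5;0 0 0.7 -16.2 18 -8.8 8.5")

```text
time: 1.7
tool_pos: [322.4, 350.0, 317.5]
tcp_rot: [-180.0, -0.1, 28.3]
ft_force: [1.8, 0.2, 0.5]
finger_gap: 84.8
```

```bash
python3 -c "
from h import *
st();rel([-50,0,350])"
```

```text
bin tcp [-262.3  496.3  317.5] rot [-1.80e+02 -1.00e-01  2.83e+01] F [1.8 0.2 0.5] gap 84.8 t 1.7
row [-0.0000e+00 -1.0000e-03  4.3600e-01 -1.6880e+00  5.3951e+01 -3.2600e+00] t 1.7
```

>>> apply_moves(targets="0 0 0.44 -1.7 54 -3.3 8.5;0 0 0.44 -1.7 54 -3.3 8.5;0 0 0.44 -1.7 54 -3.3 8.5;0 0 0.44 -1.7 54 -3.3 8.5;0 0 0.44 -1.7 54 -3.3 8.5")

```text
time: 2.2
tool_pos: [435.0, 126.9, 332.4]
tcp_rot: [-180.0, -0.1, 3.4]
ft_force: [0.7, -0.3, -0.4]
finger_gap: 84.8
```

```bash
python3 -c "
from h import *
st();rel([-50,0,350])"
```

```text
bin tcp [-162.9  267.   332.4] rot [-1.8e+02 -1.0e-01  3.4e+00] F [ 0.7 -0.3 -0.4] gap 84.8 t 2.2
row [-0.0000e+00 -1.0000e-03  1.0000e-03  1.1271e+01  2.6710e+01 -1.7500e+00] t 2.2
```

>>> apply_moves(targets="0 0 0 11.3 26.7 -1.8 8.5;0 0 0 11.3 26.7 -1.8 8.5;0 0 0 11.3 26.7 -1.8 8.5;0 0 0 11.3 26.7 -1.8 8.5;0 0 0 11.3 26.7 -1.8 8.5")

```text
time: 2.7
tool_pos: [545.7, -97.0, 347.7]
tcp_rot: [180.0, -0.0, 3.4]
ft_force: [1.0, 0.4, -0.1]
finger_gap: 85.2
```

>>> apply_moves(targets="0 0 0 1.8 4.2 -0.3 8.5;0 0 0 1.8 4.2 -0.3 8.5;0 0 0 1.8 4.2 -0.3 8.5;0 0 0 1.8 4.2 -0.3 8.5;0 0 0 1.8 4.2 -0.3 8.5")

```text
time: 3.2
tool_pos: [565.4, -134.4, 350.9]
tcp_rot: [180.0, -0.0, 3.5]
ft_force: [-0.5, -0.9, 0.4]
finger_gap: 85.4
```

```bash
python3 -c "
from h import *
st();rel([-50,0,350])
s=sense();img=snapshot('wrist')
P={'tab':tabp(.3),'tabtopL':[*tabp(.3,263,30)],'tabtopR':tabp(.3,263,-30),'hole':[0,16,190],'tend':[0,140,190],'headc':[0,204,190],'cheektopA':[-42,16,222],'cheektopB':[42,16,222],'cA2':[-42,-16,222],'cB2':[42,-16,222]}
im=img.copy()
for k,p in P.items():
    q=proj('wrist',b2w(p,B),s)[0];print(k,q.round());cv2.circle(im,(int(q[1]),int(q[0])),3,(255,0,0),1)
for q in('tab','pin_head','tongue','trough_end'): print(q,[(np.round(d['at']).tolist(),round(d['confidence'],2)) for d in place_of('wrist',q)][:3])
save(cv2.resize(im,(784,588)),'w1')
"
```

```text
bin tcp [-47.9  -1.4 350.9] rot [180.   -0.    3.5] F [-0.5 -0.9  0.4] gap 85.4 t 3.2
row [ 0.    -0.001  0.002 -0.21  -0.14   0.09 ] t 3.2
tab [206. 247.]
tabtopL [173. 233.]
tabtopR [252. 236.]
hole [175. 327.]
tend [ 27. 334.]
headc [-65. 338.]
cheektopA [181. 283.]
cheektopB [181. 383.]
cA2 [217. 282.]
cB2 [218. 379.]
tab [([206.0, 254.0], 0.58)]
pin_head [([93.0, 212.0], 0.94), ([205.0, 250.0], 0.46)]
tongue [([188.0, 277.0], 0.91)]
trough_end [([27.0, 336.0], 0.98)]
```

View pics/w1.png

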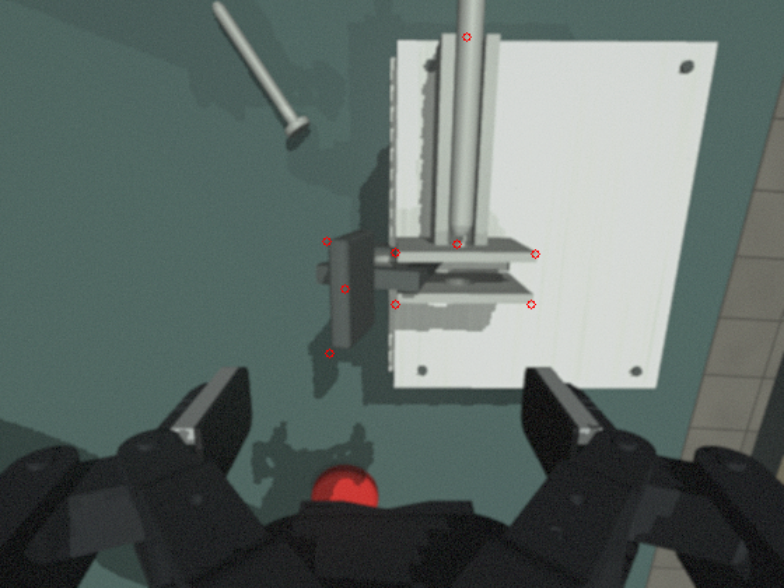

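The overlay matches the cheeks and trough to about 1–2 mm, and the tab is at about (206,250) at a tilt of about 0.28. I'll lower the open jaws over the tab.

>>> apply_moves(targets="0 0 -0.002 -0.8 -0.1 3 8.5;0 0 -0.002 -1 -0.1 6 8.5;0 0 -0.002 -1 -0.1 9 8.5;0 0 -0.002 -1 -0.1 11 8.5;0 0 -0.002 -1 -0.1 11 8.5")

```text
time: 3.95
tool_pos: [553.5, -134.4, 236.6]
tcp_rot: [-179.9, 0.3, 3.5]
ft_force: [-1.0, -0.7, 0.6]
finger_gap: 84.8
```

>>> apply_moves(force=20, targets="0 0 0 0 0 0 4;0 0 0 0 0 0 3;0 0 0 0 0 0 2.8;0 0 0 0 0 0 2.6;0 0 0 0 0 0 2.6")

```text
time: 4.45
tool_pos: [555.6, -135.5, 241.3]
tcp_rot: [180.0, -0.0, 3.5]
ft_force: [-2.7, -0.7, 2.2]
finger_gap: 26.2
```

```bash
python3 -c "
from h import *
st()"
```

```text
bin tcp [-57.7  -2.  241.3] rot [180.   -0.    3.5] F [-2.7 -0.7  2.2] gap 26.2 t 4.45
```

>>> apply_moves(targets="0 0 0 0.8 -0.2 0 2.6;0 0 0 1.8 -0.2 0 2.6;0 0 0 2.8 -0.2 0 2.6;0 0 0 3.6 -0.2 0 2.6;0 0 0 4.4 -0.2 0 2.6")

```text
time: 4.95
tool_pos: [600.2, -130.4, 240.1]
tcp_rot: [-180.0, 0.0, 3.5]
ft_force: [-2.9, -0.2, 1.6]
finger_gap: 25.9
```

```bash
python3 -c "
from h import *
st();rel([-9,0,240])"
```

```text
bin tcp [-12.9   0.6 240.1] rot [-180.     0.     3.5] F [-2.9 -0.2  1.6] gap 25.9 t 4.95
row [-0.     0.     0.003  0.393  0.056  0.009] t 4.95
```

>>> apply_moves(targets="0 0 0 0.3 0 0 2.2;0 0 0 0.4 0 0 1.8;0 0 0 0.4 0 0 1.4;0 0 0 0.4 0 0 1.4;0 0 0 0.4 0 0 1.4")

```text
time: 5.45
tool_pos: [603.3, -130.3, 240.4]
tcp_rot: [180.0, -0.0, 3.5]
ft_force: [0.9, 0.2, -0.4]
finger_gap: 14.0
```

>>> apply_moves(targets="0 0 0 0 0 0 2.5;0 0 0 0 0 -2 3.2;0 0 0 0 0 -5.5 3.2;0 0 0 0 0 -9 3;0 0 0 0 0 -9 2.5")

```text
time: 5.95
tool_pos: [605.3, -131.0, 337.4]
tcp_rot: [179.8, -0.6, 3.5]
ft_force: [0.3, 0.9, 1.0]
finger_gap: 24.7
```

```bash
python3 -c "
from h import *
st()
for z in (330,): rel([0,235,z])
s=sense();img=snapshot('wrist')
for t in(.08,.06,.037,.02,0): print(t,proj('wrist',b2w([tabp(t,263,30),tabp(t,263,-30)],B),s).round(1).tolist())
save(cv2.resize(img[150:350,150:400],(750,600),interpolation=cv2.INTER_CUBIC),'w2')
"
```

```text
bin tcp [-7.800e+00 -3.000e-01  3.374e+02] rot [179.8  -0.6   3.5] F [0.3 0.9 1. ] gap 24.7 t 5.95
row [ 4.0000e-03 -1.0000e-02  3.0000e-03  8.4400e-01 -2.3533e+01  6.7000e-01] t 5.95
0.08 [[180.3, 254.1], [267.8, 255.4]]
0.06 [[180.5, 262.4], [268.0, 263.1]]
0.037 [[180.6, 272.1], [268.2, 272.1]]
0.02 [[180.6, 279.2], [268.2, 278.7]]
0 [[180.6, 287.6], [268.3, 286.5]]
```

View pics/w2.png

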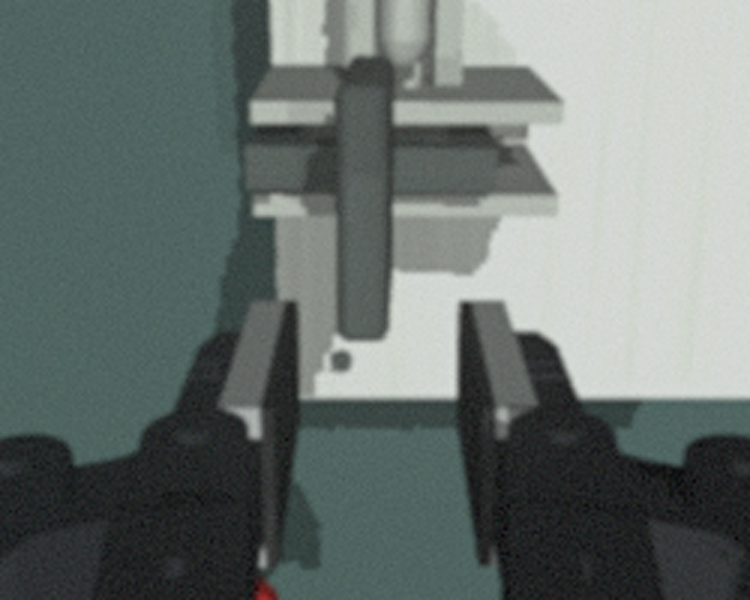

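The tab's top is centred at about column 272 in the full picture, which matches the intended tilt of 0.037. Now to the pin head.

>>> apply_moves(targets="0.004 -0.01 0 0.8 -5 0 1;0.004 -0.01 0 0.8 -10 0 0;0.004 -0.01 0 0.8 -15 0 0;0.004 -0.01 0 0.8 -20 0 0;0.004 -0.01 0 0.8 -23.5 0.5 0")

```text
time: 6.5
tool_pos: [596.2, 107.7, 324.7]
tcp_rot: [-179.7, 0.6, 3.6]
ft_force: [-0.1, -0.2, -0.1]
finger_gap: 0.0
```

```bash
python3 -c "
from h import *
st();rel([0,232,178])
s=sense();img=snapshot('wrist')
q=proj('wrist',b2w([[0,204,190],[0,194,190],[0,140,190],[-18,199,190],[18,199,190]],B),s)
for a in q: cv2.circle(img,(int(a[1]),int(a[0])),2,(255,0,0),1)
save(img,'w3')
"
```

```text
bin tcp [ -3.  238.5 324.7] rot [-179.7    0.6    3.6] F [-0.1 -0.2 -0.1] gap 0.0 t 6.5
row [-5.000e-03  1.000e-02  4.000e-03  4.530e-01  7.220e-01  1.466e+01] t 6.5
```

View pics/w3.png

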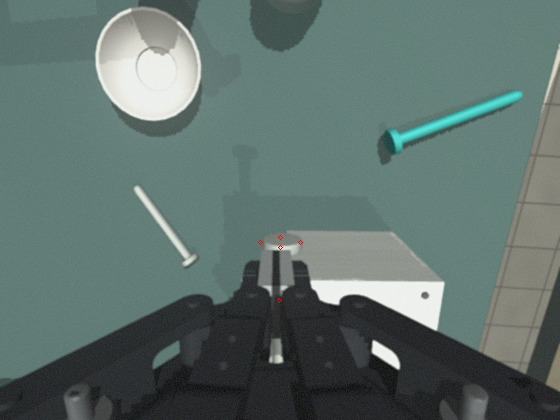

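The projected head points fall on the visible head, at about (242,280). Descending behind it.

>>> apply_moves(targets="-0.002 0.004 0.002 0.2 0.3 4 0;-0.002 0.004 0.002 0.2 0.4 8 0;-0.002 0.004 0.002 0.2 0.4 12 0;-0.002 0.004 0.002 0.2 0.4 14.6 0;-0.002 0.004 0.002 0.2 0.4 14.6 0")

```text
time: 7.05
tool_pos: [593.6, 100.8, 172.6]
tcp_rot: [-179.9, 1.0, 3.4]
ft_force: [-0.4, 0.4, -0.8]
finger_gap: -0.1
```

>>> apply_moves(targets="0 0 0 0 0 0 0;0 0 0 0 0.2 0 0;0 0 0 0 0.4 0 0;0 0 0 0 0.6 0 0;0 0 0 0 0.8 0 0")

```text
time: 7.55
tool_pos: [598.7, 93.1, 180.4]
tcp_rot: [-179.9, 0.3, 3.4]
ft_force: [0.2, -0.1, -0.3]
finger_gap: -0.1
```

```bash
python3 -c "
from h import *
st()"
```

```text
bin tcp [ -1.4 223.8 180.4] rot [-179.9    0.3    3.4] F [ 0.2 -0.1 -0.3] gap -0.1 t 7.55
```

>>> apply_moves(targets="0 0 0 0 0.3 0 0;0 0 0 0 0.6 0 0;0 0 0 0 0.9 0 0;0 0 0 0 1.2 0 0;0 0 0 0 1.4 0 0")

```text
time: 8.05
tool_pos: [599.0, 79.4, 179.3]
tcp_rot: [-179.9, 0.3, 3.4]
ft_force: [0.1, 2.1, 0.4]
finger_gap: -0.1
```

>>> apply_moves(targets="0 0 0 0 0.2 0 0;0 0 0 0 0.4 0 0;0 0 0 0 0.6 0 0;0 0 0 0 0.8 0 0;0 0 0 0 1 0 0")

```text
time: 8.55
tool_pos: [599.6, 69.3, 179.3]
tcp_rot: [-179.9, 0.3, 3.4]
ft_force: [-0.8, 3.0, 1.4]
finger_gap: -0.4
```

```bash
python3 -c "
from h import *
st()"
```

```text
bin tcp [ -1.9 199.9 179.3] rot [-179.9    0.3    3.4] F [-0.8  3.   1.4] gap -0.4 t 8.55
```

>>> apply_moves(targets="0 0 0 0 0.1 0 0;0 0 0 0 0.2 0 0;0 0 0 0 0.3 0 0;0 0 0 0 0.35 0 0;0 0 0 0 0.4 0 0")

```text
time: 9.05
tool_pos: [599.8, 66.0, 179.3]
tcp_rot: [-179.8, 0.3, 3.4]
ft_force: [-0.8, 6.7, 0.6]
finger_gap: 0.2
```

>>> apply_moves(targets="0 0 0 0 0.05 0 0;0 0 0 0 0.1 0 0;0 0 0 0 0.15 0 0;0 0 0 0 0.2 0 0;0 0 0 0 0.25 0 0")

```text
time: 9.55
tool_pos: [599.8, 65.7, 179.4]
tcp_rot: [-179.6, 0.3, 3.5]
ft_force: [-1.0, 16.5, 1.2]
finger_gap: 0.1
```

Blocked at 16.5 N right at the tongue plate (head about 34 mm from home), so I'll back off and try tilt 0.

>>> apply_moves(targets="0 0 0 0 -0.8 0 0;0 0 0 0 -2 0 0;0 0 0 0 -2.5 -4 0;0 0 0 0 -2.5 -9 1;0 0 0 0 -2.5 -14 2.6")

```text
time: 10.05
tool_pos: [598.6, 87.9, 320.1]
tcp_rot: [-179.9, 0.5, 3.4]
ft_force: [1.4, 0.6, 1.3]
finger_gap: 22.9
```

```bash
python3 -c "
from h import *
st();rel([-7,0,335])"
```

```text
bin tcp [ -1.8 218.6 320.1] rot [-179.9    0.5    3.4] F [1.4 0.6 1.3] gap 22.9 t 10.05
row [-1.0000e-03  8.0000e-03  1.0000e-03 -5.5700e-01  2.1858e+01 -1.5170e+00] t 10.05
```

>>> apply_moves(targets="0 0.004 0 -0.6 5 -1.5 3;0 0.004 0 -0.6 10 -1.5 3;0 0.004 0 -0.6 15 -1.5 3;0 0.004 0 -0.6 20 -1.5 3;0 0.004 0 -0.6 21.9 -1.5 3")

```text
time: 10.55
tool_pos: [605.9, -135.7, 333.5]
tcp_rot: [-180.0, 0.2, 3.2]
ft_force: [0.5, 0.7, -0.3]
finger_gap: 30.0
```

>>> apply_moves(targets="0 0 0 0 0 0 3;0 0 0 0 0 0 3;0 0 0 0 0 0 3;0 0 0 0 0 0 3;0 0 0 0 0 0 3")

```text
time: 11.05
tool_pos: [606.5, -130.2, 334.1]
tcp_rot: [-179.9, 0.1, 3.5]
ft_force: [0.3, -0.2, -1.1]
finger_gap: 30.2
```

```bash
python3 -c "
from h import *
st();rel([-7,0,240]);rel([0,0,240])
s=sense();img=snapshot('wrist')
for t in(.05,.037,.02,0): print(t,proj('wrist',b2w([tabp(t,263,30)],B),s).round(1).tolist())
save(cv2.resize(img[150:350,150:400],(500,400),interpolation=cv2.INTER_CUBIC),'w4')
"
```

```text
bin tcp [ -6.6   0.4 334.1] rot [-1.799e+02  1.000e-01  3.500e+00] F [ 0.3 -0.2 -1.1] gap 30.2 t 11.05
row [-2.000e-03  2.000e-03  2.000e-03 -2.500e-02  5.700e-02  9.409e+00] t 11.05
row [-2.000e-03  2.000e-03  2.000e-03  6.750e-01  5.900e-02  9.408e+00] t 11.05
0.05 [[183.1, 265.5]]
0.037 [[183.2, 271.1]]
0.02 [[183.2, 278.3]]
0 [[183.3, 286.8]]
```

View pics/w4.png

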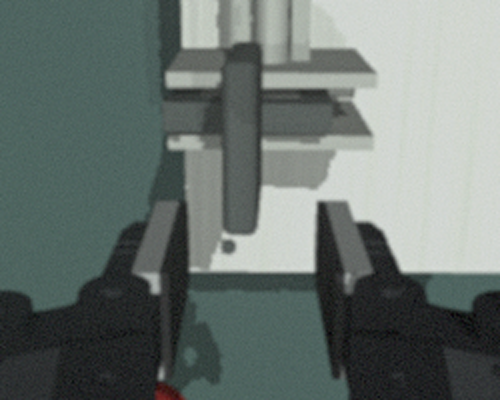

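The tab is still at about tilt 0.037 (column 270.5) and the jaws clear it on both sides. Going down, centring the flap at tilt 0, then releasing.

>>> apply_moves(targets="0 0 0 0 0 3 3;0 0 0 0 0 6 3;0 0 0 0 0 8.5 3;0 0 0 0 0 9.4 3;0 0 0 0 0 9.4 3")

```text
time: 11.6
tool_pos: [605.4, -130.6, 238.4]
tcp_rot: [-179.8, 0.3, 3.4]
ft_force: [0.8, 0.3, 0.0]
finger_gap: 29.8
```

>>> apply_moves(targets="0 0 0 0.3 0 0 2.5;0 0 0 0.7 0 0 1.9;0 0 0 0.7 0 0 1.4;0 0 0 0.7 0 0 1.4;0 0 0 0.7 0 0 1.4")

```text
time: 12.1
tool_pos: [613.5, -130.9, 240.5]
tcp_rot: [-179.9, 0.1, 3.4]
ft_force: [0.1, -0.4, -0.1]
finger_gap: 13.7
```

```bash
python3 -c "
from h import *
st()"
```

```text
bin tcp [  0.4  -0.7 240.5] rot [-1.799e+02  1.000e-01  3.400e+00] F [ 0.1 -0.4 -0.1] gap 13.7 t 12.1
```

Set at tilt about 0. I'll lift off and return to the pin by the reverse path.

>>> apply_moves(targets="0 0 0 0 0 0 2.5;0 0 0 0 0 -2 3;0 0 0 0 0 -5 3;0 0 0 0 0 -8.5 3;0 0 0 0 0 -8.5 2")

```text
time: 12.6
tool_pos: [615.3, -131.5, 331.8]
tcp_rot: [179.9, -0.4, 3.4]
ft_force: [0.3, 0.1, 1.5]
finger_gap: 20.3
```

>>> apply_moves(targets="0 0 0 0 -5 0 1;0 0 0 0 -10 0 0;0 0 0 0 -15 0 0;0 0 0 0 -20 0 0;0 0 0 0 -22.5 0 0")

```text
time: 13.1
tool_pos: [599.3, 97.6, 325.0]
tcp_rot: [-179.8, 0.1, 3.5]
ft_force: [0.1, -1.2, -0.2]
finger_gap: -0.0
```

```bash
python3 -c "
from h import *
st();rel([0,220,179])"
```

```text
bin tcp [ -0.6 228.2 325. ] rot [-1.798e+02  1.000e-01  3.500e+00] F [ 0.1 -1.2 -0.2] gap -0.0 t 13.1
row [-3.00e-03  2.00e-03  4.00e-03  8.70e-02  8.65e-01  1.46e+01] t 13.1
```

>>> apply_moves(targets="0 0 0 0 0 4 0;0 0 0 0 0 8 0;0 0 0 0 0 12 0;0 0 0 0 0 14.6 0;0 0 0 0 0.2 14.6 0")

```text
time: 13.6
tool_pos: [596.4, 91.9, 173.5]
tcp_rot: [-179.9, 0.7, 3.4]
ft_force: [-0.8, 1.0, 0.3]
finger_gap: -0.4
```

>>> apply_moves(targets="0 0 0 0 0.5 0 0;0 0 0 0 1 0 0;0 0 0 0 1.5 0 0;0 0 0 0 2 0 0;0 0 0 0 2.2 0 0")

```text
time: 14.1
tool_pos: [601.8, 69.2, 180.4]
tcp_rot: [-179.9, 0.0, 3.3]
ft_force: [-0.8, -0.3, -0.1]
finger_gap: -0.1
```

```bash
python3 -c "
from h import *
st()"
```

```text
bin tcp [  0.3 199.7 180.4] rot [-179.9    0.     3.3] F [-0.8 -0.3 -0.1] gap -0.1 t 14.1
```

>>> apply_moves(targets="0 0 0 0 0.1 0 0;0 0 0 0 0.2 0 0;0 0 0 0 0.3 0 0;0 0 0 0 0.4 0 0;0 0 0 0 0.45 0 0")

```text
time: 14.6
tool_pos: [601.4, 65.9, 179.2]
tcp_rot: [-179.9, 0.1, 3.4]
ft_force: [-0.6, 2.3, -0.7]
finger_gap: 0.3
```

>>> apply_moves(targets="0 0 0 0 0.05 0 0;0 0 0 0 0.1 0 0;0 0 0 0 0.15 0 0;0 0 0 0 0.2 0 0;0 0 0 0 0.25 0 0")

```text
time: 15.1
tool_pos: [601.6, 63.0, 179.2]
tcp_rot: [-179.9, 0.1, 3.4]
ft_force: [0.0, 2.7, 0.1]
finger_gap: 0.2
```

It is past the earlier stop at only 2.7 N, so the nose is entering. Continuing gently.

>>> apply_moves(targets="0 0 0 0 0.1 0 0;0 0 0 0 0.2 0 0;0 0 0 0 0.3 0 0;0 0 0 0 0.4 0 0;0 0 0 0 0.5 0 0")

```text
time: 15.6
tool_pos: [601.9, 57.9, 179.2]
tcp_rot: [-179.9, 0.1, 3.4]
ft_force: [0.1, 2.0, -0.6]
finger_gap: -0.1
```

>>> apply_moves(targets="0 0 0 0 0.1 0 0;0 0 0 0 0.2 0 0;0 0 0 0 0.35 0 0;0 0 0 0 0.5 0 0;0 0 0 0 0.6 0 0")

```text
time: 16.1
tool_pos: [602.3, 51.8, 179.3]
tcp_rot: [-179.9, 0.1, 3.4]
ft_force: [-0.2, 2.5, -0.3]
finger_gap: 0.3
```

>>> apply_moves(targets="0 0 0 0 0.1 0 0;0 0 0 0 0.2 0 0;0 0 0 0 0.3 0 0;0 0 0 0 0.4 0 0;0 0 0 0 0.5 0 0")

```text
time: 16.6
tool_pos: [602.6, 47.0, 179.3]
tcp_rot: [-179.9, 0.1, 3.4]
ft_force: [0.5, 2.5, 0.1]
finger_gap: -0.1
```

>>> apply_moves(targets="0 0 0 0 0.15 0 0;0 0 0 0 0.3 0 0;0 0 0 0 0.45 0 0;0 0 0 0 0.6 0 0;0 0 0 0 0.75 0 0")

```text
time: 17.1
tool_pos: [603.0, 39.4, 179.3]
tcp_rot: [-179.9, 0.1, 3.4]
ft_force: [0.7, 1.8, 0.4]
finger_gap: 0.1
```

About 8 mm left to the expected home (TCP y about 31.7).

>>> apply_moves(targets="0 0 0 0 0.1 0 0;0 0 0 0 0.2 0 0;0 0 0 0 0.3 0 0;0 0 0 0 0.4 0 0;0 0 0 0 0.5 0 0")

```text
time: 17.6
tool_pos: [603.3, 34.5, 179.3]
tcp_rot: [-179.9, 0.1, 3.4]
ft_force: [-0.1, 2.3, -0.3]
finger_gap: 0.1
```

>>> apply_moves(targets="0 0 0 0 0.08 0 0;0 0 0 0 0.16 0 0;0 0 0 0 0.24 0 0;0 0 0 0 0.32 0 0;0 0 0 0 0.35 0 0")

```text
time: 18.1
tool_pos: [603.4, 32.2, 179.3]
tcp_rot: [-179.8, 0.1, 3.4]
ft_force: [-0.6, 9.1, 0.7]
finger_gap: 0.0
```

Contact at the expected home position, with force rising to 9 N. One small firm press to seat it.

>>> apply_moves(targets="0 0 0 0 0.05 0 0;0 0 0 0 0.1 0 0;0 0 0 0 0.15 0 0;0 0 0 0 0.15 0 0;0 0 0 0 0.15 0 0")

```text
time: 18.6
tool_pos: [603.4, 32.2, 179.3]
tcp_rot: [-179.7, 0.1, 3.5]
ft_force: [-0.4, 13.0, 1.5]
finger_gap: -0.1
```

>>> apply_moves(targets="0 0 0 0 -0.5 0 0;0 0 0 0 -1.5 0 0;0 0 0 0 -3 0 0;0 0 0 0 -4.5 -4 0;0 0 0 0 -6 -8 0")

```text
time: 19.1
tool_pos: [598.8, 90.4, 258.4]
tcp_rot: [-179.9, 0.4, 3.4]
ft_force: [1.6, 0.4, 0.6]
finger_gap: -0.2
```

```bash
python3 - <<'E'
from h import *
st();rel([-20,260,300])
P=b2w([[0,150,190],[0,140,190],tabp(0),[0,-30,190]],B)
ims=[]
for c,r in(('top',(170,260,225,385)),('scene',(150,240,200,360))):
    im=snapshot(c);print(c,proj(c,P).round(1).tolist())
    ims.append(cv2.resize(im[r[0]:r[1],r[2]:r[3]],(400,225),interpolation=cv2.INTER_CUBIC) if c=='top' else cv2.resize(im[r[0]:r[1],r[2]:r[3]],(400,225),interpolation=cv2.INTER_CUBIC))
w=snapshot('wrist');print('wrist',proj('wrist',P).round(1).tolist())
save(np.vstack([np.hstack(ims),cv2.resize(w,(800,600))[:375]]),'f1')
E
```

```text
bin tcp [ -1.5 221.  258.4] rot [-179.9    0.4    3.4] F [1.6 0.4 0.6] gap -0.2 t 19.1
row [-2.000e-03  6.000e-03  1.000e-03 -1.876e+00 -3.904e+00 -4.143e+00] t 19.1
top [[214.2, 263.4], [214.0, 267.5], [207.4, 327.5], [210.3, 336.6]]
scene [[203.5, 293.6], [202.6, 290.6], [173.8, 249.6], [188.1, 242.5]]
wrist [[311.3, 272.5], [322.9, 272.5], [558.1, 272.1], [487.2, 272.4]]
```

View pics/f1.png

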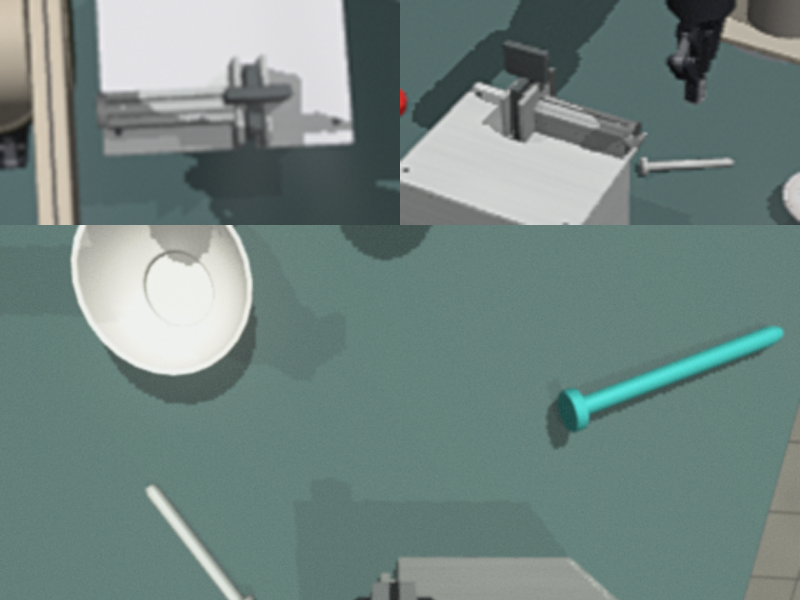

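The scene crop shows the pin's nose standing out beyond the far cheek (about (475,88) in the crop), its head against the trough's end (about (635,135)), and the gripper clear. Handing in.

```bash
python3 -c "
from h import *
st();print(hand_in())"
```

```text
bin tcp [  1.9 221.5 263.8] rot [-179.9   -0.3    3.5] F [-0.4 -1.2 -0.8] gap -0.3 t 19.25
the job is handed in; nothing more can be done
None
```

The bin is pinned: the steel pin is through both cheeks and the tongue, with its head home against the end of the trough. I handed the job in at about 19 s.

- **Finding the hole:** I straddled the tab from above and set the flap to a tilt of about 0.037 rad. The pin stopped on the tongue plate there at 16.5 N, so I backed off, reset the flap to about 0 and tried again. This time it slid through at 2–3 N.
- **Home:** the pin travelled about 33.5 mm past the earlier stop, where about 34 mm was expected. A final press of 13 N did not move it any further.
- **After retreating:** the last pictures show the nose beyond the far cheek, the head at the trough's end and the gripper clear. I did not measure the head's gap more finely than that.
- **Jars, dish and lid:** no move was aimed near any of them. I did not compare their positions before and after.

None of the checks failed or disagreed. The highest wrist force I read was 16.5 N.

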